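Dowel the cane handle

ROBOT

A 6-joint arm with a two-finger parallel gripper is mounted at the origin on the work surface. World frame = base frame: x ahead of the robot, y to its left, z up, the work surface at z = 0. Lengths are in mm, angles in rad, forces in N, time in s.
With the tool pointing down it reaches from about 300 to 775 mm from the base axis. Payload 14.6 kg.
Tool frame: the origin (TCP) lies at the very end of the fingers, on their centre line; the grasp point (between the pads) lies 19 mm behind it; z points along the fingers, y is the line along which they close (so a half turn about z gives the same grasp; the last joint's range is limited). The gripper opens to 94 mm and grips with 3 to 60 N. Pads are 16 mm wide; open, the fingers measure 119 mm over their backs; the gripper's body (75 mm by 177 mm) begins 78 mm behind the grasp point.
Start: joints at [-1.238, 0.3, 1.521, -0, 1.321, -0.067], TCP at [214.071, -506.619, 205.446] pointing down, gripper open.
Joint ranges: [-3.03, 3.03], [-0.79, 2.21], [0.23, 2.52], [-1.04, 4.18], [0, 3.07], [-2.55, 2.55]. Speed limits (rad/s): [2.22, 2.22, 2.57, 3.14, 3.14, 3.14].

INTERFACE

Orientations are given as [roll, pitch, yaw] about the fixed x, y, z axes, in that order (R = Rz(yaw) Ry(pitch) Rx(roll)).
In Python, from cell import manip, camera, get_calibration gives the robot as it stands. The module is installed in compiled form; this text tells all that it offers.
- The arm moves only by the tool jog_arm, never from a script. Its argument "plan" is one flat list of numbers, 6 for each row, row after row: the shift along the world's x, y, z in m, then the turn, a rotation vector about the world's x, y, z in degrees. A call has 1 to 20 rows; each row is the pose to reach, as a shift and turn from the pose commanded when the call began; what a row does not reach only later rows make up. A row lasts 1/10 s, in which the tool goes at most 50 mm and 8.59 degrees, less where a joint would pass 70% of its speed; a pose out of reach is approached as far as the arm can. A call with a gripper value outside its range is refused whole. "claw" is the finger opening in m, from 0 to 0.094, set as the call begins (left out, the last holds). The fingers move at their own pace and stop on an object; "force" is the grip in N (left out, the last holds). Time passes only in rows, so rows that repeat a pose let the fingers close. It gives the time, the measured TCP pose, the force, the opening and the grip force at its end, in the units of the state.
- manip.read_state(): the state, without advancing time (a new reading comes with each control period).
- camera(name): name is "scene" or "side" or "wrist"; returns (picture, depth): 420x560x3 uint8, red, green, blue; 420x560 float32, mm along the optical axis (not along the pixel's ray), 0 where there is no reading.
- get_calibration(name): a dict with "fx", "fy", "cx", "cy" (pixels), "k1" (the pictures are not rectified: a ray, as slopes to the right and down, at radius r is drawn at 1 + k1 r^2 times it, then the intrinsics apply), "origin" and "attitude" of the camera in the world. Camera axes: x right, y down, z forward; pixel columns grow to the right and rows downward; lengths in mm; the calibration is good to about 2 mm. A picture is of the moment at which its call begins: read the wrist's pose just before it. get_calibration takes no time and is no camera call; for the wrist camera it gives the pose at the moment of the call.
- manip.sign_off(): hands the job in; it is judged then, once.
The state is a dict: "clock": time; "joints": joint angles; "qd": joint speeds; "effort": joint torques, N m; "eef_pos": TCP position; "eef_rot": TCP orientation; "wrist_force": force on the tool from outside, world axes, zero at the start; "moment": the same for the moment, N m; "finger_gap": finger opening in mm; "finger_force": force on a finger pad.
Only numpy, scipy, OpenCV 4.12 (cv2) and the standard library are available. Lean on these libraries where they do the work, as an engineer would, in place of code of your own. Each camera call takes 0.05 s, during which the arm holds its last target. There are 200 camera calls.

TASK

A walnut cane handle is clamped in the blue vice with its dowel hole facing up. Take the pale dowel with the red end out of the wooden stand, feel for the hole (it was drilled by hand and is a little off the middle of the jaws), and press the dowel straight in, red end up, until it is fully home; then let go. Leave the other two dowels standing in the stand.

Things in the scene. Friction and masses are not known exactly. Their poses are not given: they have to be found in the camera images.
- dowel: the dowel to use: round pale wooden pin, 16 mm in diameter, 110 mm long, square-cut ends, about 20 g, its upper 30 mm painted red. Origin at the centre of its lower (plain) end, z along the pin to the red end. At the start it stands upright in any one of the stand's three holes, 35 mm deep, 75 mm sticking out.
- dowel_blue: another pale dowel of the same size with a blue upper end, standing in the stand; to be left there. Origin at the centre of its lower end, z up the pin.
- dowel_dark: another dowel of the same size, all dark wood, standing in the stand; to be left there. Origin at the centre of its lower end, z up the pin.
- stand: wooden stand fixed to the bench, 70 mm (x) by 190 mm (y), 45 mm high, with three holes in a row along its y axis at y = -60, 0 and +60 mm, 35 mm deep, 18 mm wide. Origin at the centre of its underside, z up. Dowels are best taken from above, fingers closing along the stand's x axis.
- vise: blue vice fixed to the bench, 110 mm wide along y, jaws closing along x, jaw tops 85 mm high, screw and bar reaching 110 mm to -x. Origin at the centre of its underside, z up. It holds a fixed walnut cane handle: level flat top 44 mm (x) by 70 mm (y), 105 mm above the bench, with lower rounded arms reaching 121 mm along +y and 82 mm along -y.
- clamp_mid (a point): midpoint between the jaws at the flat top's height (105 mm above the bench). The hole's centre is up to 4 mm from it along the vice's x and up to 4 mm along its y. Hole: vertical, blind, 17.5 mm wide, sharp edge. A tight cork disc 8 to 11 mm down must be pushed with about 6 N to the bottom (no spring back): home is the dowel's lower end 24 mm below the flat top.
Mind the look-alikes: they are no part of the job. What is shaped like the dowel but green is not meant.

How it is judged:
By the outcome, as a careful person would: the job done as asked, in the order asked, and still so for the second after the job is handed in, with the robot touching nothing.
It also fails if it takes over 67 s, if anything falls off the work surface, if the arm or the gripper's body presses on something with over 40 N, if the wrist force passes 120 N, or if a joint passes its speed limit or range.

## Working session

There is one attempt and no reset: what is moved stays moved. The work goes in short steps, Python scripts to look and compute and a tool call to move; the robot and the scene stay as the last step left them, time stands still between calls to the robot, and variables do not carry over. Pictures are saved under pics/ and viewed, at most 10 in all, crops included, and the job is handed in when it is done.

Besides the shell and the picture viewer there is one more tool, called after ">>>" in YAML: its name, and indented under it one key for each argument. jog_arm: Moves the arm, as the interface text tells. Its arguments: {"type":"object","properties":{"plan":{"type":"array"},"claw":{"type":"number"},"force":{"type":"number"}},"required":["plan"]}

```bash
mkdir -p pics && cat > h.py <<'E'
from cell import manip, camera, get_calibration
import numpy as np, cv2
from scipy.spatial.transform import Rotation as Ro
def shot(n,f):
    c=get_calibration(n); p,d=camera(n); cv2.imwrite(f'pics/{f}.png',p[:,:,::-1]); np.savez(f'pics/{f}.npz',p=p,d=d,c=np.array(c,dtype=object)); return p,d,c
def load(f):
    z=np.load(f'pics/{f}.npz',allow_pickle=True); return z['p'],z['d'],z['c'].item()
def RT(c):
    A=np.array(c['attitude'],float)
    return Ro.from_euler('xyz',A).as_matrix() if A.shape==(3,) else (A if A.shape==(3,3) else Ro.from_quat(A).as_matrix())
def ray(c,u,v):
    K=np.array([[c['fx'],0,c['cx']],[0,c['fy'],c['cy']],[0,0,1.]])
    q=cv2.undistortPoints(np.array([[[u,v]]],float),K,np.array([c['k1'],0,0,0.]))[0,0]
    return np.array([q[0],q[1],1.])
def px(c,u,v,d): return np.array(c['origin'])+RT(c)@(ray(c,u,v)*d)
def pz(c,u,v,z):
    o=np.array(c['origin'],float); r=RT(c)@ray(c,u,v); return o+r*(z-o[2])/r[2]
E
python3 - <<'E'
from h import *
for n in ('scene','side'):
    p,d,c=shot(n,n+'0'); print(c)
print(manip.read_state())
a=cv2.imread('pics/scene0.png')
E
```

```text
{'fx': 487.55188312148096, 'fy': 487.55188312148096, 'cx': 277.88942104454526, 'cy': 209.798571671049, 'k1': -0.1777741170442812, 'origin': array([1099.83696347,   47.41759845,  537.07528772]), 'attitude': array([-2.16677511,  0.01654564,  1.74986921])}
{'fx': 479.12645614664956, 'fy': 479.12645614664956, 'cx': 277.01122307365114, 'cy': 212.39800996551264, 'k1': 0.04694441640278331, 'origin': array([157.51040104, 403.09795743, 792.54205603]), 'attitude': array([-2.44633413, -0.00752216, -2.51842194])}
{'clock': 0.1, 'joints': array([-1.23762578e+00,  3.00401259e-01,  1.52150338e+00, -4.80218508e-05,
        1.32069417e+00, -6.66194113e-02]), 'qd': array([-0.00038184, -0.0005431 , -0.00173484, -0.00125835,  0.00122973,
        0.0003016 ]), 'effort': array([-2.15689070e-04, -5.32638216e+01, -3.53282368e+01,  7.08149979e-02,
        2.34627840e-02, -8.68050233e-05]), 'eef_pos': array([ 213.9745833 , -506.42219873,  204.95750854]), 'eef_rot': array([-3.14058564e+00, -2.05671210e-05,  3.99801858e-01]), 'wrist_force': array([ 0.57603268, -0.08907371, -0.07758227]), 'moment': array([ 0.052475  , -0.04225657, -0.02939003]), 'finger_force': 0.0, 'finger_gap': 94.1628643705033}
```

View pics/scene0.png

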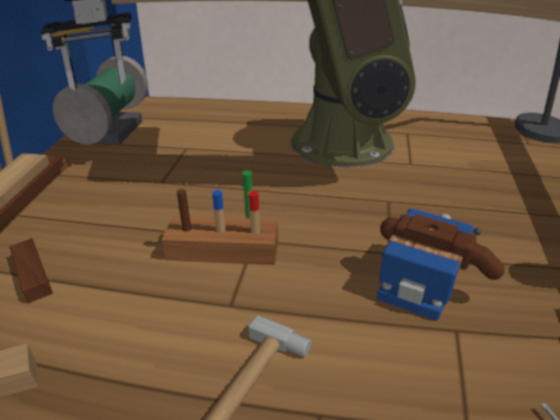

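View pics/side0.png

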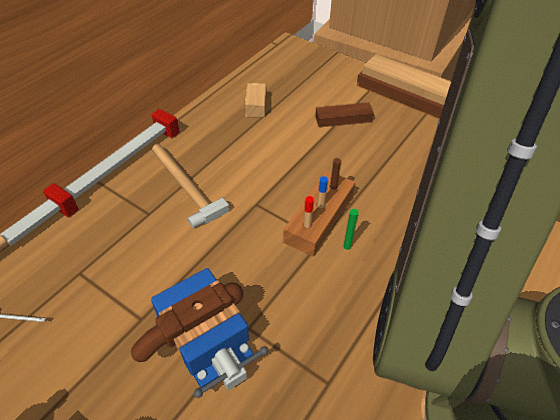

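The scene view shows the stand with three dowels: dark (184,208), blue (218,210) and red (254,212). A green pin (248,195) stands behind the stand and is a decoy. The vice with the hole is near (433,229). In the side view red is at (309,210), green at (351,230) and the hole at (198,306). I choose red and will check it in a crop.

```bash
python3 - <<'E'
from h import *
s=cv2.imread('pics/scene0.png'); d=cv2.imread('pics/side0.png')
r=lambda im,x,y,w,h:cv2.resize(im[y:y+h,x:x+w],(400,300),interpolation=cv2.INTER_CUBIC)
m=np.vstack([np.hstack([r(s,160,160,133,100),r(s,375,195,133,100)]),np.hstack([r(d,270,150,133,100),r(d,135,256,133,100)])])
cv2.imwrite('pics/crop1.png',m)
for f in('scene0','side0'):
    p,dd,c=load(f); h=cv2.cvtColor(p,cv2.COLOR_RGB2HSV).astype(int)
    V,U=np.mgrid[:420,:560]
    P={}
    for nm,lo,hi in(('red',0,0),('blue',110,125),('green',50,70)):
        mk=(h[...,1]>180)&(h[...,2]>60)&(dd>0)
        mk&=((h[...,0]<3)|(h[...,0]>175)) if nm=='red' else (h[...,0]>lo)&(h[...,0]<hi)
        box=(160,160,133,100) if f=='scene0' else (270,150,133,100)
        mk&=(U>=box[0])&(U<box[0]+box[2])&(V>=box[1])&(V<box[1]+box[3])
        pts=np.array([px(c,u,v,dd[v,u]) for v,u in np.argwhere(mk)])
        print(f,nm,len(pts), pts.mean(0).round(1),pts.min(0).round(1),pts.max(0).round(1))
        if nm!='green':
            t=pts[pts[:,2]>pts[:,2].max()-2.5]; print('  top',t.mean(0).round(1),len(t))
E
```

```text
scene0 red 129 [ 459.2 -115.4  109. ] [ 449.6 -121.6   90.9] [ 463.6 -110.   121. ]
  top [ 456.1 -116.1  119.9] 29<stdin>:16: RuntimeWarning: Mean of empty slice.
  ret = ret.dtype.type(ret / rcount)
Traceback (most recent call last):
ValueError: zero-size array to reduction operation minimum which has no identity
```

View pics/crop1.png

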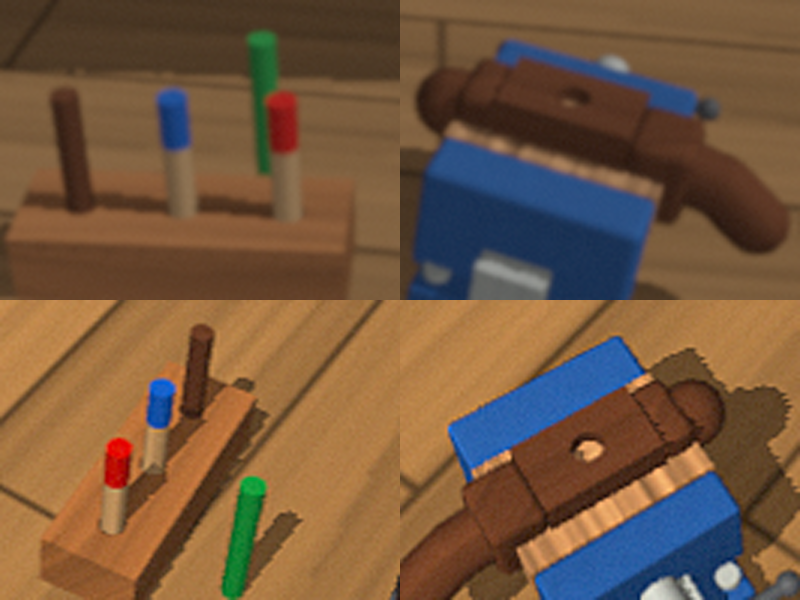

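The crop confirms red: pale pin, red top, end hole of the stand. Side tops: red (309,198), blue (323.5,178), dark (337,160.5). Hole at side (196.5,306) and scene (432,227.5).

```bash
python3 - <<'E'
from h import *
_,ds,cs=load('scene0');_,dd,cd=load('side0')
for n,a,b,z in(('red',(253.4,193),(309.2,198),120),('blue',(217.5,192),(323.5,178.3),120),('dark',(181.6,191.3),(337.2,160.6),120),('hole',(432.2,227.4),(196.5,306),105)):
    A,B=pz(cs,*a,z),pz(cd,*b,z); print(n,A.round(1),B.round(1),((A+B)/2).round(1))
# flat top: fit from side depth
V,U=np.mgrid[270:345:1,150:250:1]
pts=np.array([px(cd,u,v,dd[v,u]) for v,u in zip(V.ravel(),U.ravel()) if dd[v,u]>0])
t=pts[(abs(pts[:,2]-105)<3)]
print(len(t),t[:,2].mean())
r=cv2.minAreaRect(t[:,:2].astype(np.float32)); print(r)
# jaws tops
j=pts[abs(pts[:,2]-85)<3]; print(len(j),cv2.minAreaRect(j[:,:2].astype(np.float32)))
V,U=np.mgrid[150:260:1,270:370:1]
pts=np.array([px(cd,u,v,dd[v,u]) for v,u in zip(V.ravel(),U.ravel()) if dd[v,u]>0])
j=pts[abs(pts[:,2]-45)<2.5]; print('stand',len(j),j[:,2].mean(),cv2.minAreaRect(j[:,:2].astype(np.float32)))
E
```

```text
red [ 454.6 -116.5  120. ] [ 452.6 -119.6  120. ] [ 453.6 -118.   120. ]
blue [ 460.4 -174.9  120. ] [ 458.2 -178.8  120. ] [ 459.3 -176.8  120. ]
dark [ 467.1 -234.4  120. ] [ 462.2 -236.7  120. ] [ 464.6 -235.5  120. ]
hole [484.9 166.1 105. ] [478.4 168.6 105. ] [481.6 167.3 105. ]
1232 104.76562033430673
((482.38970947265625, 172.39028930664062), (115.7786865234375, 46.10602569580078), 70.2297592163086)
2758 ((485.80535888671875, 160.76113891601562), (151.9026641845703, 140.63258361816406), 44.93991470336914)
stand 1738 45.013873295083854 ((429.41827392578125, -180.36495971679688), (125.62789916992188, 192.89572143554688), 5.538105487823486)
```

>>> jog_arm:
  plan: [0.2395,0.3886,0.015,0,0,72.5,0.2395,0.3886,0.015,0,0,72.5,0.2395,0.3886,0.015,0,0,72.5,0.2395,0.3886,0.015,0,0,72.5,0.2395,0.3886,0.015,0,0,72.5,0.2395,0.3886,0.015,0,0,72.5,0.2395,0.3886,0.015,0,0,72.5,0.2395,0.3886,0.015,0,0,72.5,0.2395,0.3886,0.015,0,0,72.5,0.2395,0.3886,0.015,0,0,72.5,0.2395,0.3886,0.015,0,0,72.5,0.2395,0.3886,0.015,0,0,72.5,0.2395,0.3886,0.015,0,0,72.5,0.2395,0.3886,0.015,0,0,72.5,0.2395,0.3886,0.015,0,0,72.5]
  claw: 0.05

```text
clock: 1.6
eef_pos: [453.3, -118.7, 220.5]
eef_rot: [3.142, 0.0, 1.664]
wrist_force: [0.5, 0.2, -0.9]
finger_gap: 50.1
finger_force: 0.0
```

```bash
python3 - <<'E'
from h import *
p,d,c=shot('wrist','w1'); print(c)
_,_,cd=load('side0'); print('green base',pz(cd,348,248,0))
V,U=np.mgrid[:420,:560]
W=np.array([px(c,u,v,d[v,u]) if d[v,u]>0 else [0,0,0] for v,u in zip(V.ravel(),U.ravel())])
for lo,hi in((115,125),(42,48)):
    m=(W[:,2]>lo)&(W[:,2]<hi); M=m.reshape(420,560).astype(np.uint8)
    n,l,st,ce=cv2.connectedComponentsWithStats(M)
    for i in range(1,n):
        if st[i,4]>60: q=W[(l==i).ravel()]; print(lo,st[i],ce[i].round(1),q.mean(0).round(1),p[l==i].mean(0).round(),cv2.minAreaRect(q[:,:2].astype(np.float32)))
E
```

```text
{'fx': 377.6102566303209, 'fy': 377.6102566303209, 'cx': 288.1890422176855, 'cy': 205.57311319434473, 'k1': 0.027060192670746958, 'origin': array([446.48506207, -42.66257777, 399.34424558]), 'attitude': array([ 2.87322419e+00, -4.50747800e-04,  9.18001080e-02])}
green base [ 367.21566604 -145.67981282    0.        ]
115 [277 193  22  23 387] [287.3 204.2] [ 452.9 -118.2  119.6] [204.  49.  41.] ((453.0633239746094, -118.63518524169922), (16.381664276123047, 16.519712448120117), 57.231082916259766)
115 [278 265  21  21 349] [287.9 275.1] [ 458.8 -177.4  119.5] [ 52.  91. 172.] ((458.8385009765625, -177.9569091796875), (16.46927833557129, 16.07111358642578), 72.150146484375)
115 [280 329  18  14 207] [288.5 336.6] [ 464.5 -234.2  119. ] [76. 47. 32.] ((464.58648681640625, -234.41355895996094), (14.634194374084473, 10.75732135772705), 3.151050329208374)
42 [  250   147    75   180 10431] [288.  231.3] [ 458.  -168.3   44.6] [160. 104.  66.] ((459.010498046875, -178.4202117919922), (70.09660339355469, 190.12403869628906), 5.646757125854492)
```

View pics/w1.png

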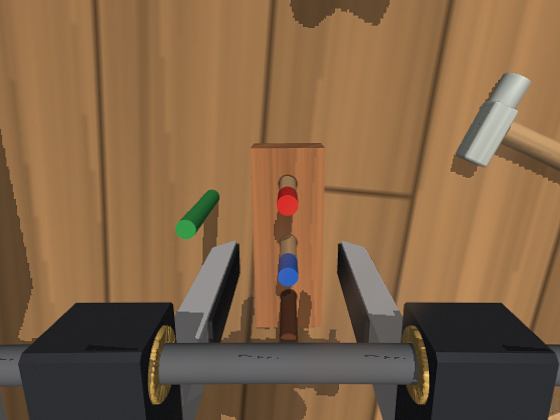

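The wrist view shows the red top at (287,204), blue at (288,275), dark behind the bar and green aside at (187,229). Red measures (453.0,-118.5) at z 120, directly below the TCP.

>>> jog_arm:
  plan: [-0.0003,0.0002,-0.05,0,0,0,-0.0003,0.0002,-0.1,0,0,0,-0.0003,0.0002,-0.13,0,0,0,-0.0003,0.0002,-0.154,0,0,0,-0.0003,0.0002,-0.154,0,0,0,-0.0003,0.0002,-0.154,0,0,0]

```text
clock: 2.25
eef_pos: [453.5, -118.1, 67.2]
eef_rot: [3.141, 0.0, 1.665]
wrist_force: [-0.1, -0.3, 1.1]
finger_gap: 50.1
finger_force: 0.0
```

>>> jog_arm:
  plan: [0,0,0,0,0,0,0,0,0,0,0,0,0,0,0,0,0,0,0,0,0,0,0,0,0,0,0,0,0,0,0,0,0,0,0,0,0,0,0,0,0,0,0,0,0,0,0,0]
  claw: 0.0
  force: 40

```text
clock: 3.05
eef_pos: [453.4, -117.9, 66.7]
eef_rot: [3.141, 0.0, 1.665]
wrist_force: [-1.2, 0.5, 5.2]
finger_gap: 15.7
finger_force: 40.0
```

>>> jog_arm:
  plan: [0,0,0.02,0,0,0,0,0,0.045,0,0,0,0,0,0.09,0,0,0,0,0,0.13,0,0,0,0,0,0.154,0,0,0,0,0,0.154,0,0,0,0,0,0.154,0,0,0]

```text
clock: 3.75
eef_pos: [453.1, -117.7, 219.8]
eef_rot: [-3.141, -0.0, 1.665]
wrist_force: [0.2, 0.1, -0.9]
finger_gap: 15.5
finger_force: 40.0
```

```bash
python3 - <<'E'
from h import *
s=manip.read_state(); print({k:np.round(s[k],3) for k in('eef_pos','eef_rot','wrist_force','moment','finger_gap')})
p,d,c=shot('wrist','w2'); p2,d2,c2=shot('scene','s2'); p3,d3,c3=shot('side','d2')
V,U=np.mgrid[:420,:560]
for n,(p,d,c) in dict(w=(p,d,c),s=(p2,d2,c2),d=(p3,d3,c3)).items():
    h=cv2.cvtColor(p,cv2.COLOR_RGB2HSV).astype(int)
    W=np.array([px(c,u,v,d[v,u]) if d[v,u]>0 else [0,0,0] for v,u in zip(V.ravel(),U.ravel())]).reshape(420,560,3)
    e=s['eef_pos']; m=(np.hypot(W[...,0]-e[0],W[...,1]-e[1])<16)&(W[...,2]>150)&(W[...,2]<300)
    red=m&(h[...,1]>150)&((h[...,0]<4)|(h[...,0]>175)); pale=m&(W[...,2]<195)
    for nm,k in(('red',red),('low',pale)):
        if k.sum(): q=W[k]; print(n,nm,k.sum(),np.argwhere(k).mean(0).round(),q.mean(0).round(1),q.min(0).round(1),q.max(0).round(1))
a=p2[100:240,180:340,::-1]; b=p3[100:240,230:390,::-1]
cv2.imwrite('pics/crop2.png',np.hstack([cv2.resize(x,(400,350)) for x in(a,b)]))
E
```

```text
{'eef_pos': array([ 453.087, -117.731,  219.814]), 'eef_rot': array([-3.141, -0.   ,  1.665]), 'wrist_force': array([ 0.196,  0.093, -0.92 ]), 'moment': array([ 0.03 , -0.041, -0.009]), 'finger_gap': np.float64(15.535)}
w red 2555 [300. 288.] [ 453.1 -115.2  266.7] [ 445.3 -126.9  242.6] [ 461.9 -109.5  278.9]
w low 393 [223. 289.] [ 453.1 -112.2  179.9] [ 445.6 -118.6  162. ] [ 461.4 -110.   194.9]
s low 194 [162. 251.] [ 459.5 -116.   178.9] [ 451.6 -125.   161.2] [ 463.5 -109.3  194.9]
d red 141 [143. 312.] [ 451.8 -112.   262.4] [ 444.1 -123.   242.9] [ 459.7 -107.   276.9]
d low 112 [180. 311.] [ 447.8 -112.   178.8] [ 442.  -119.5  160.3] [ 457.2 -107.6  194.6]
```

View pics/crop2.png

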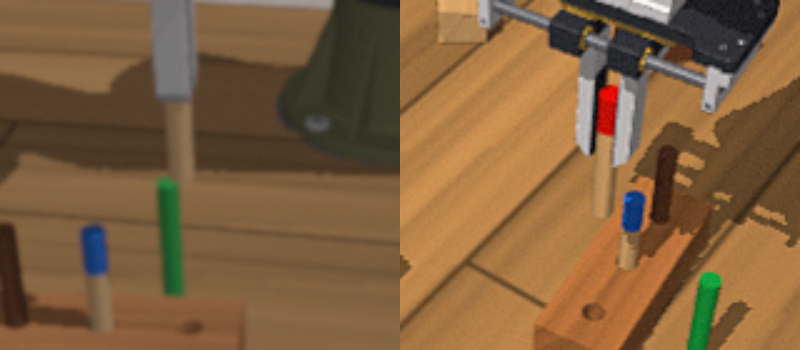

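The dowel is held upright, and blue, dark and green are undisturbed. Next I'll move beside the vice to look at the hole from the wrist.

>>> jog_arm:
  plan: [0.028,0.24,0.016,0,0,0,0.028,0.24,0.016,0,0,0,0.028,0.24,0.016,0,0,0,0.028,0.24,0.016,0,0,0,0.028,0.24,0.016,0,0,0,0.028,0.24,0.016,0,0,0,0.028,0.24,0.016,0,0,0,0.028,0.24,0.016,0,0,0,0.028,0.24,0.016,0,0,0]

```text
clock: 4.8
eef_pos: [481.3, 121.0, 236.2]
eef_rot: [-3.141, 0.0, 1.663]
wrist_force: [0.4, -0.3, 0.5]
finger_gap: 15.3
finger_force: 40.0
```

```bash
python3 - <<'E'
from h import *
s=manip.read_state(); print(s['eef_pos'])
p,d,c=shot('wrist','w3'); print(c['origin'])
V,U=np.mgrid[:420,:560]
W=np.array([px(c,u,v,d[v,u]) if d[v,u]>0 else [0,0,0] for v,u in zip(V.ravel(),U.ravel())]).reshape(420,560,3); np.save('pics/W3',W)
m=(abs(W[...,2]-105)<3.5)&(np.hypot(W[...,0]-481,W[...,1]-167)<60); q=W[m]; print(m.sum(),np.median(q[:,2]),cv2.minAreaRect(q[:,:2].astype(np.float32)))
k=(W[...,2]>90)&(W[...,2]<101.5)&(np.hypot(W[...,0]-481,W[...,1]-167)<14); print('hole',k.sum(),W[k].mean(0),np.argwhere(k).mean(0),np.argwhere(k).min(0),np.argwhere(k).max(0))
cv2.imwrite('pics/crop3.png',cv2.resize(p[110:310,190:390,::-1],(600,600),interpolation=cv2.INTER_CUBIC))
E
```

```text
[481.27111279 121.01494402 236.18401849]
[474.55831147 197.14651069 415.02311297]
4885 104.50469512373633 ((483.20013427734375, 169.84963989257812), (113.07408905029297, 44.05158233642578), 69.99883270263672)
hole 339 [481.64992718 164.32763374  95.77507587] [142.85250737 293.06784661] [133 283] [153 303]
```

View pics/crop3.png

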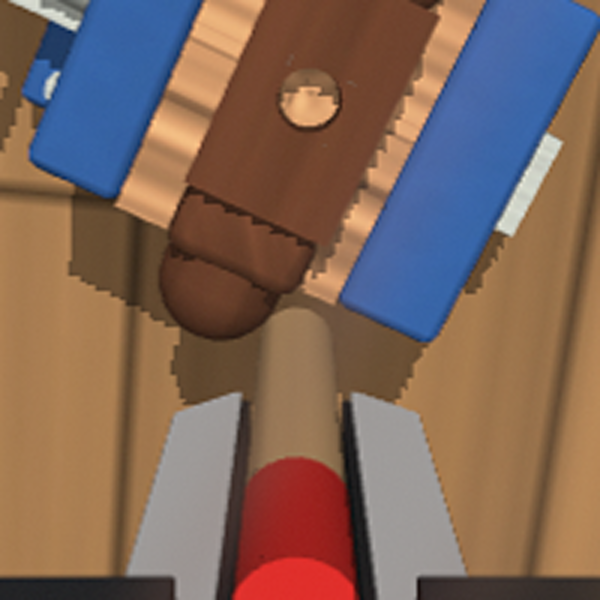

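The wrist view shows the hole at pixel (293,142.8) and the dowel tip's far edge at about (289.3,212).

```bash
python3 - <<'E'
from h import *
p,d,c=load('w3'); W=np.load('pics/W3.npy')
print('hole',pz(c,293.1,142.8,105),pz(c,293.1,142.8,104.5))
print('tip edge',pz(c,289.3,212,179.5))
for v in(214,218,222,226,230,235,240,245):
    r=[u for u in range(270,310) if W[v,u,2]>130]
    print(v,r[0],r[-1],pz(c,(r[0]+r[-1])/2,v,1)[:1],W[v,289].round(1),W[v,[r[0],r[-1]],0].round(1))
E
```

```text
hole [481.46529117 165.33559123 105.        ] [481.47643063 165.28428712 104.5       ]
tip edge [481.58086391 128.37793311 179.5       ]
214 282 295 [486.21172901] [481.4 128.2 183.4] [477.  485.4]
218 278 299 [486.65108891] [481.4 128.2 192. ] [474.6 488.2]
222 277 300 [487.09301304] [481.4 128.2 200.2] [474.2 488.9]
226 276 300 [486.96281671] [481.3 128.3 207.9] [473.8 488.5]
230 276 301 [487.98461171] [481.3 128.6 216. ] [474.  489.1]
235 276 301 [488.54715039] [481.3 128.1 222.7] [474.3 488.7]
240 275 302 [489.11379227] [481.3 127.8 229.5] [474.  489.1]
245 270 309 [490.85008147] [481.3 128.2 237.7] [471.8 490.8]
```

>>> jog_arm:
  plan: [0.0001,0.045,0,0,0,0,0.0001,0.045,0,0,0,0,0.0001,0.045,-0.04,0,0,0,0.0001,0.045,-0.065,0,0,0,0.0001,0.045,-0.065,0,0,0,0.0001,0.045,-0.065,0,0,0,0.0001,0.045,-0.065,0,0,0]

```text
clock: 5.55
eef_pos: [482.1, 167.0, 173.1]
eef_rot: [3.139, -0.0, 1.665]
wrist_force: [0.2, -0.3, 0.2]
finger_gap: 15.6
finger_force: 40.0
```

```bash
python3 - <<'E'
from h import *
s=manip.read_state(); print(s['eef_pos'],s['wrist_force'],s['moment'])
p,d,c=shot('wrist','w4')
W=np.array([[px(c,u,v,d[v,u]) for u in range(270,320)] for v in range(170,260)])
for v in range(30,80,8): 
    i=np.where(W[v,:,2]>112)[0]; print(v+170,i[[0,-1]]+270 if len(i) else 0,W[v,20].round(1))
cv2.imwrite('pics/crop4.png',cv2.resize(p[150:300,215:365,::-1],(600,600),interpolation=cv2.INTER_CUBIC))
E
```

```text
[482.13858152 166.98549876 173.13575412] [ 0.20580129 -0.33475048  0.16165378] [-0.02970418 -0.0702651  -0.00631913]
200 0 [482.7 179.2 103.9]
208 0 [483.2 173.9 105. ]
216 [280 297] [483.  174.1 124.5]
224 [277 300] [483.  173.9 139.9]
232 [276 301] [482.8 174.1 154.8]
240 [275 302] [482.7 174.2 167.6]
248 [270 319] [482.6 174.2 178.7]
```

View pics/crop4.png

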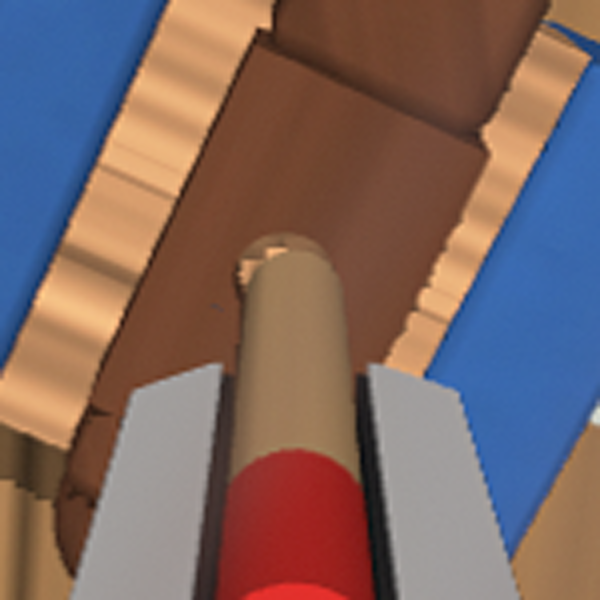

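The hole's rim shows to the left of and above the tip: left edge at u≈274.3, top edge at v≈208.3. The tip's top edge is at v≈211.8.

```bash
python3 - <<'E'
from h import *
p,d,c=load('w4')
print('hole L',pz(c,274.3,219,105)+[8.75,0,0],'top',pz(c,287,208.3,105)-[0,8.75,0])
print('tip top',pz(c,288.7,211.8,116.4)-[0,8,0], 'tip mid',pz(c,288.5,224,140))
for _ in range(1): s=manip.read_state(); print(s['eef_pos'],np.abs(s['qd']).max())
E
```

```text
hole L [481.99011347 165.10937448 105.        ] top [481.20359456 164.74174423 105.        ]
tip top [482.22827502 166.44412756 116.4       ] tip mid [482.07009629 173.82591728 140.        ]
[482.08790593 167.07047208 173.06323828] 0.0067211099614680175
```

>>> jog_arm:
  plan: [-0.0005,-0.0012,0,0,0,0,-0.0005,-0.0012,-0.004,0,0,0,-0.0005,-0.0012,-0.008,0,0,0,-0.0005,-0.0012,-0.01,0,0,0,-0.0005,-0.0012,-0.011,0,0,0,-0.0005,-0.0012,-0.012,0,0,0,-0.0005,-0.0012,-0.013,0,0,0,-0.0005,-0.0012,-0.013,0,0,0,-0.0005,-0.0012,-0.013,0,0,0]

```text
clock: 6.5
eef_pos: [480.9, 166.0, 158.5]
eef_rot: [3.142, -0.0, 1.665]
wrist_force: [0.8, -0.4, -0.2]
finger_gap: 15.2
finger_force: 40.0
```

>>> jog_arm:
  plan: [0,0,-0.001,0,0,0,0,0,-0.002,0,0,0,0,0,-0.003,0,0,0,0,0,-0.003,0,0,0,0,0,-0.003,0,0,0]

```text
clock: 7.0
eef_pos: [480.9, 166.0, 155.4]
eef_rot: [-3.142, -0.0, 1.665]
wrist_force: [0.6, 0.3, -0.8]
finger_gap: 15.7
finger_force: 40.0
```

The tip is about 6 mm inside the hole with no side force. I'll press on.

>>> jog_arm:
  plan: [0,0,-0.001,0,0,0,0,0,-0.002,0,0,0,0,0,-0.003,0,0,0,0,0,-0.004,0,0,0,0,0,-0.005,0,0,0,0,0,-0.006,0,0,0,0,0,-0.007,0,0,0,0,0,-0.008,0,0,0,0,0,-0.008,0,0,0,0,0,-0.008,0,0,0]

```text
clock: 8.0
eef_pos: [480.9, 166.0, 147.7]
eef_rot: [3.141, -0.0, 1.665]
wrist_force: [-1.3, -0.0, 5.1]
finger_gap: 15.3
finger_force: 40.0
```

Cork contact at 5 N. I'll continue to the bottom.

>>> jog_arm:
  plan: [0,0,-0.001,0,0,0,0,0,-0.002,0,0,0,0,0,-0.003,0,0,0,0,0,-0.004,0,0,0,0,0,-0.005,0,0,0,0,0,-0.006,0,0,0,0,0,-0.007,0,0,0,0,0,-0.008,0,0,0,0,0,-0.008,0,0,0,0,0,-0.008,0,0,0]

```text
clock: 9.0
eef_pos: [480.9, 166.0, 139.6]
eef_rot: [3.141, -0.0, 1.665]
wrist_force: [-1.3, -0.6, 4.1]
finger_gap: 15.5
finger_force: 40.0
```

>>> jog_arm:
  plan: [0,0,-0.0005,0,0,0,0,0,-0.001,0,0,0,0,0,-0.0015,0,0,0,0,0,-0.0015,0,0,0,0,0,-0.0015,0,0,0]

```text
clock: 9.5
eef_pos: [480.9, 166.0, 138.1]
eef_rot: [3.141, -0.0, 1.665]
wrist_force: [-1.1, -1.5, 5.3]
finger_gap: 15.6
finger_force: 40.0
```

>>> jog_arm:
  plan: [0,0,-0.0005,0,0,0,0,0,-0.001,0,0,0,0,0,-0.001,0,0,0,0,0,-0.001,0,0,0]

```text
clock: 9.9
eef_pos: [481.0, 166.1, 137.6]
eef_rot: [3.141, -0.0, 1.665]
wrist_force: [-3.5, -0.9, 10.4]
finger_gap: 15.0
finger_force: 40.0
```

>>> jog_arm:
  plan: [0,0,-0.0005,0,0,0,0,0,-0.001,0,0,0,0,0,-0.001,0,0,0,0,0,-0.001,0,0,0]

```text
clock: 10.3
eef_pos: [481.2, 166.1, 137.5]
eef_rot: [3.14, -0.0, 1.665]
wrist_force: [-6.3, -1.7, 20.9]
finger_gap: 15.2
finger_force: 40.0
```

The dowel bottoms at the expected TCP height (137.5) and the force rises to 21 N, so it is home. I'll relax the push, release and retreat.

>>> jog_arm:
  plan: [0,0,0.001,0,0,0,0,0,0.0015,0,0,0,0,0,0.0015,0,0,0]

```text
clock: 10.6
eef_pos: [480.9, 166.0, 137.6]
eef_rot: [3.141, -0.0, 1.665]
wrist_force: [-1.5, 0.1, 7.3]
finger_gap: 15.6
finger_force: 40.0
```

>>> jog_arm:
  plan: [0,0,0,0,0,0,0,0,0,0,0,0,0,0,0,0,0,0,0,0,0,0,0,0,0,0,0,0,0,0,0,0,0.02,0,0,0,0,0,0.05,0,0,0,0,0,0.1,0,0,0,0,0,0.12,0,0,0,0,-0.05,0.12,0,0,0,0,-0.06,0.12,0,0,0,0,-0.06,0.12,0,0,0,0,-0.06,0.12,0,0,0]
  claw: 0.05

```text
clock: 11.9
eef_pos: [480.9, 106.4, 257.3]
eef_rot: [-3.141, -0.0, 1.665]
wrist_force: [-0.0, -0.0, -0.0]
finger_gap: 50.0
finger_force: 0.0
```

```bash
python3 - <<'E'
from h import *
print(manip.read_state()['eef_pos'])
out=[]
V,U=np.mgrid[:420,:560]
for n in('wrist','scene','side'):
    p,d,c=shot(n,n+'f'); h=cv2.cvtColor(p,cv2.COLOR_RGB2HSV).astype(int)
    W=np.array([px(c,u,v,d[v,u]) if d[v,u]>0 else [0,0,0] for v,u in zip(V.ravel(),U.ravel())]).reshape(420,560,3)
    m=(np.hypot(W[...,0]-481.5,W[...,1]-165.3)<14)&(W[...,2]>115)&(W[...,2]<215); q=W[m]
    if m.any(): t=q[q[:,2]>q[:,2].max()-3]; print(n,m.sum(),'z90/max',np.percentile(t[:,2],50),q[:,2].max(),'top',t.mean(0).round(1),'low',q[q[:,2]<135].mean(0).round(1))
    out.append(cv2.resize(p[:,:,::-1],(400,300)))
cv2.imwrite('pics/final.png',np.vstack([np.hstack(out[:2]),np.hstack([out[2],out[2]*0])]))
E
```

```text
[480.8599894  106.41557496 257.26952625]
wrist 588 z90/max 190.8451987656607 192.74709586364068 top [481.4 165.2 190.9] low [478.9 171.9 127. ]
scene 549 z90/max 190.63321907046355 192.2735977095146 top [483.6 166.1 190.6] low [488.2 165.7 125.3]
side 366 z90/max 191.65315201322215 194.04610102536026 top [480.8 166.5 191.9] low [475.7 170.1 125.1]
```

View pics/final.png

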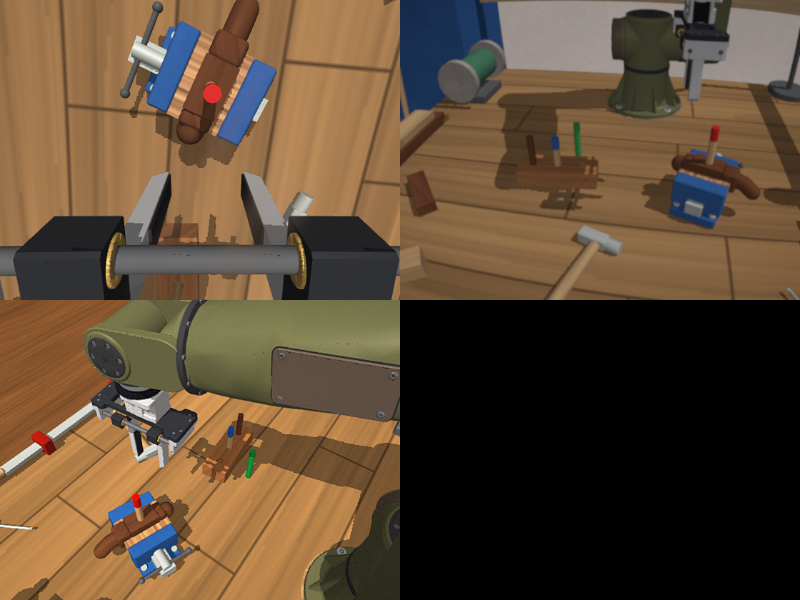

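The dowel stands upright in the handle, red end up. Its top measures z≈191, where 191 is fully home. The blue and dark dowels are still in the stand, and the gripper is clear.

```bash
python3 -c "
from cell import manip; print(manip.sign_off())"
```

```text
the job is handed in; nothing more can be done
None
```

The red-ended dowel is fully home in the cane handle, standing upright with its red end up and released; the other two dowels are still in the stand, and the job was handed in at about 12 s of the 67 s allowed.

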